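# Back the feed roller off one notch

### The arm

A 6-joint arm with a two-finger parallel gripper is mounted at the origin on a cart in front of the work surface, level with it; the furniture and walls round the work are solid. World frame = base frame: x ahead of the robot, y to its left, z up, the work surface at z = 0. Lengths are in m, angles in degrees, forces in N, time in s.
With the tool pointing down it reaches from about 0.325 to 0.775 m from the base axis. Payload 9.3 kg.
Tool frame: the origin (TCP) lies midway between the tips of the shut fingers; the grasp point (between the pads) lies 19 mm behind it; z points along the fingers, x is the direction in which the jaws open and shut, and the axes are right-handed (so a half turn about z gives the same grasp; the last joint's range is limited). The gripper opens to 85 mm and grips with 20 to 120 N. Pads are 22 mm wide; open, the fingers measure 114 mm over their backs; the gripper's body (76 mm by 85 mm) begins 54 mm behind the grasp point. The pads swing forward as they close: fully open they stand 13 mm farther back than shut.
Start: joints at [58.98, 14.817, 1.232, 76.415, 0, 81.257], TCP at [0.208, 0.509, 0.208] pointing down, gripper open.
Joint ranges: [-174.27, 174.27], [-52.1, 104.24], [-59.71, 78.15], [-110.17, 111.67], [-87.03, 83.33], [-180, 180]. Speed limits (degrees/s): [127.2, 127.2, 159.86, 180, 180, 180].

### API

Orientations are given as a 3x3 rotation matrix whose columns are the frame's x, y, z axes.
In Python, from plant import bot gives the robot as it stands.
- The arm moves only by the tool play_rows, never from a script. Its arguments are lists of equal length, an entry for each row: "translation": the shift along the tool's x, y, z in mm, a list of three; "angular": the turn, a rotation vector about the tool's x, y, z in degrees, a list of three; "gripper": the opening, from 0 (shut) to 1 (fully open). A call has 1 to 8 rows; each row is the pose to reach, as a shift and turn from the pose commanded when the call began, along the tool's axes at that moment; what a row does not reach only later rows make up. A row lasts 1/12 s, in which the tool goes at most 41.7 mm and 7.16 degrees, less where a joint would pass 70% of its speed; a pose out of reach is approached as far as the arm can. A call with a gripper value outside its range is refused whole. The fingers move at their own pace and stop on an object; "squeeze" is the grip in N (left out, the last holds). Time passes only in rows, so rows that repeat a pose let the fingers close. It gives the time, the measured TCP pose, the force and the opening at its end, in the units of the state.
- bot.get_obs(): the state, without advancing time (a new reading comes with each control period).
- bot.grab_frame(name): name is "side" or "top"; returns a dict with "img" (420x560x3 uint8, red, green, blue), "z_map" (420x560 float32, m along the optical axis (not along the pixel's ray), 0 where there is no reading), "mtx" (3x3 intrinsics, pixels), "k1" (the pictures are not rectified: a ray, as slopes to the right and down, at radius r is drawn at 1 + k1 r^2 times it, then the intrinsics apply), "xyz" and "orientation" of the camera in the world. Camera axes: x right, y up, looking along -z (the intrinsics and any distortion apply to the point x, -y, -z); pixel columns grow to the right and rows downward; lengths in m; the calibration is good to about 2 mm. A picture is of the moment at which its call begins.
- bot.close_job(): hands the job in, once; it reports no verdict.
The state is a dict: "time_s": time; "joint_pos": joint angles; "joint_vel": joint speeds; "joint_efforts": joint torques, N m; "position": TCP position; "tool_rot": TCP orientation; "ft_force": force on the tool from outside, world axes, zero at the start; "ft_torque": the same for the moment, N m; "width": finger opening in m.
Only numpy, scipy, OpenCV 4.12 (cv2) and the standard library are available. Lean on these libraries where they do the work, as an engineer would, in place of code of your own. Each camera call takes 0.05 s, during which the arm holds its last target.

### The job

The feed roller on the bench has been advanced one notch too far. With a fingertip, push the pawl's ball knob over so that the pawl lifts out of the ratchet wheel and stays up, then push the upper spoke to turn the wheel backward by one notch (an eighth of a turn, half the angle between two spokes), and push the knob back so that the pawl drops fully into the next gap. Only pushing is needed: do not pick up or shift the loose things round the unit.

Things in the scene. Friction and masses are not known exactly. Their poses are not given: they have to be found in the camera images.
- feed_unit: Feed unit screwed to the bench: dark base plate 160 x 150 x 10 mm, two upright aluminium cheeks (within 26 mm of y = 0, up to 160 mm high), rubber roller between. Origin: centre of the base's underside. z up, y along the roller shaft, x = 'backward', the way the wheel's top moves when backed off. On the +y side the ratchet wheel and pawl, on the -y side a hub with four spokes.
- wheel_axis (a point): Point on the shaft at the centre of the four-spoke hub: unit x = 0, y = -55 mm, 85 mm above the bench; turns with the wheel. On the same shaft, at y = +45 mm, is the steel ratchet wheel: 8 teeth, tip radius 52 mm, 12 mm thick.
- pawl_pivot (a point): The pawl's pivot, parallel to the unit's y, at unit x = +55, y = +45, z = 147 mm. From it the pawl's steel arm (11 mm thick) runs to -x, level when down (top at z = 153 mm), and its nose stands in a gap of the ratchet at x = 0; a short stem stands up from it with the ball knob.
- pawl_knob (a point): Centre of the pawl's black ball knob (diameter 22 mm), 45 mm from the pivot, at unit y = +45 mm. Pawl down: it leans 0.44 rad from upright to the unit's -x (x = +36, z = 188 mm). Pawl up: 0.61 rad to +x (x = +81, z = 184 mm). Push it to +x to lift the pawl, to -x to drop it.
- pawl (a joint): Angle of the pawl, rad: 0 = fully down in a gap, 1.05 = up on its stop. The ball is heavy and throws over: moved past about 0.7 rad it falls on to the stop and stays up; below about 0.55 it falls back down. Pushing the knob takes 0.5 to 1.5 N.
- feed_wheel (a joint): Angle of wheel, ratchet and spokes, rad; grows as it turns backward (top to the unit's +x). One notch is pi/4 = 0.785. Starts at -0.32 to -0.12 with the pawl in a gap; at 0 a tooth meets the pawl and stops it. The pawl drops fully into the next gap when this is about 0.40 to 0.73, best near 0.57. Light friction (about 1 N at the spoke) keeps the wheel where it is left.
- spoke_end (a point): Centre of the black ball (diameter 18 mm) on the end of the upper spoke, 78 mm from the shaft, at unit y = -55 mm. The spoke is a straight steel rod 10 mm thick towards the shaft; it leans from upright by (feed_wheel - 0.25) rad, positive to the unit's +x, so at the start it leans to -x. The other three spokes follow every 90 degrees.
- tape_clear: Bystander: roll of packing tape, 72 mm across, 18 mm high, lying flat beside the unit on its +y side; origin at the centre of its underside.
- weight_0: Bystander: calibration weight, 32 mm across, 34 mm high, standing beside the unit on its -y side; origin at the centre of its underside.
- spare_knob_0: Bystander: black star knob, 32 mm across, 20 mm high, lying beside the unit on its -y side, farther along +x; origin at the centre of its underside.
There are look-alikes about, which are no part of the job. Of the things that look like the feed_unit, the larger one is meant.

How it is judged:
By the outcome, as a careful person would: the job done as asked, in the order asked, and still so for the second after the job is handed in, with the robot touching nothing.
It also fails if it takes over 51 s, if anything falls off the work surface, if the arm or the gripper's body presses on something with over 40 N, if the wrist force passes 120 N, or if a joint passes its speed limit or range.

## Working session

There is one attempt and no reset: what is moved stays moved. The work goes in short steps, Python scripts to look and compute and a tool call to move; the robot and the scene stay as the last step left them, time stands still between calls to the robot, and variables do not carry over. Pictures are saved under pics/ and viewed, and the job is handed in when it is done.

Besides the shell and the picture viewer there is one more tool, called after "Call:" in YAML: its name, and indented under it one key for each argument. play_rows: Moves the arm, as the interface text tells. Its arguments: {"type":"object","properties":{"translation":{"type":"array"},"angular":{"type":"array"},"gripper":{"type":"array"},"squeeze":{"type":"number"}},"required":["translation","angular","gripper"]}

```bash
mkdir -p pics; ls; python3 - <<'E'
from plant import bot
import cv2,numpy as np
o=bot.get_obs()
for k in o: print(k,np.round(o[k],4).tolist())
for n in("side","top"):
    f=bot.grab_frame(n)
    cv2.imwrite(f"pics/{n}0.png",cv2.cvtColor(f["img"],cv2.COLOR_RGB2BGR))
    np.savez(f"{n}0.npz",**f)
    print(n,f["mtx"],f["k1"],f["xyz"],f["orientation"])
E
```

```text
pics
time_s 0.0
joint_pos [58.9798, 14.8509, 1.1899, 76.4151, 0.0004, 81.2583]
joint_vel [-0.0236, 0.0064, 0.02, -0.0025, 0.0497, -0.0274]
joint_efforts [0.0007, -55.5644, 34.453, 0.0138, -0.0001, -0.0]
position [0.2083, 0.5087, 0.2076]
tool_rot [[0.3791, 0.9254, -0.0007], [0.9254, -0.3791, -0.0011], [-0.0013, -0.0002, -1.0]]
ft_force [-0.4949, -0.4825, 0.0484]
ft_torque [-0.0195, 0.0203, 0.0401]
width 0.0852
side [[398.90275834   0.         284.49304216]
 [  0.         398.90275834 212.61761101]
 [  0.           0.           1.        ]] -0.04642604524006875 [ 0.50450624 -0.77712138  0.44002511] [[ 0.99654597  0.05239671 -0.06442598]
 [-0.07919037  0.36604958 -0.92721982]
 [-0.02500016  0.92911909  0.36893455]]
top [[449.21461563   0.         284.73642112]
 [  0.         449.21461563 210.0670821 ]
 [  0.           0.           1.        ]] -0.10527168174539127 [0.51381597 0.00401069 0.96359059] [[-0.00927459  0.99919461 -0.03903985]
 [-0.9995292  -0.01040544 -0.02886368]
 [-0.02924666  0.03875377  0.99882069]]
```

View pics/side0.png

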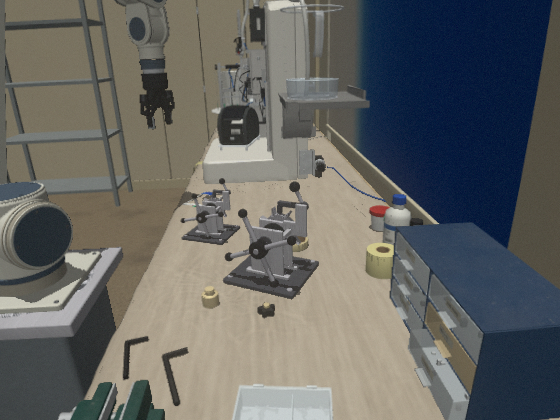

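View pics/top0.png

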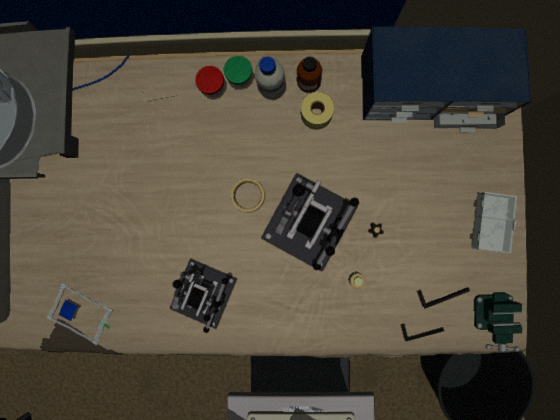

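```bash
cat > h.py <<'E'
import numpy as np,cv2
def proj(f,P):
    P=np.atleast_2d(P); c=(P-f["xyz"])@f["orientation"]
    s=np.c_[c[:,0]/-c[:,2],-c[:,1]/-c[:,2]]; s=s*(1+f["k1"]*(s**2).sum(1,keepdims=True))
    return s@np.asarray(f["mtx"])[:2,:2].T+np.asarray(f["mtx"])[:2,2]
def ray(f,uv):
    uv=np.atleast_2d(np.float64(uv)); d=(uv-f["mtx"][:2,2])/np.array([f["mtx"][0,0],f["mtx"][1,1]])
    s=d.copy()
    for _ in range(20): s=d/(1+f["k1"]*(s**2).sum(1,keepdims=True))
    return np.c_[s[:,0],-s[:,1],-np.ones(len(s))]@f["orientation"].T
def onplane(f,uv,z):
    r=ray(f,uv); return f["xyz"]+r*((z-f["xyz"][2])/r[:,2])[:,None]
def tri(f1,u1,f2,u2):
    a,b=ray(f1,u1)[0],ray(f2,u2)[0]
    A=np.c_[a,-b]; t=np.linalg.lstsq(A,f2["xyz"]-f1["xyz"],rcond=None)[0]
    p,q=f1["xyz"]+a*t[0],f2["xyz"]+b*t[1]; return (p+q)/2,np.linalg.norm(p-q)
def crop(f,x0,y0,x1,y1,k,name):
    i=cv2.cvtColor(f["img"],cv2.COLOR_RGB2BGR)[y0:y1,x0:x1]
    cv2.imwrite(name,cv2.resize(np.clip(i*1.6,0,255).astype(np.uint8),None,fx=k,fy=k,interpolation=cv2.INTER_CUBIC))
def load(n): 
    d=np.load(n); return {k:d[k] for k in d.files}
E
python3 - <<'E'
from h import *
crop(load("top0.npz"),250,165,390,300,5,"pics/topc.png")
crop(load("side0.npz"),215,175,335,300,5,"pics/sidec.png")
E
```

```text
(no output)
```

View pics/topc.png

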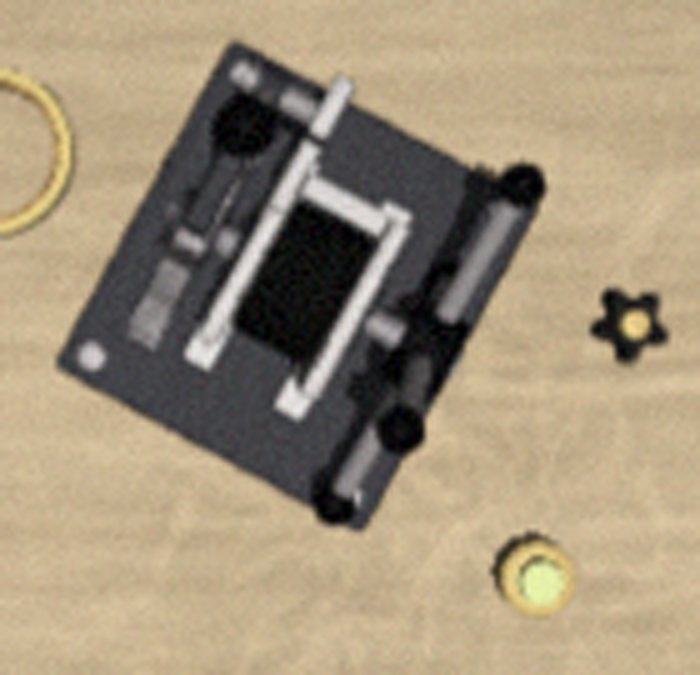

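View pics/sidec.png

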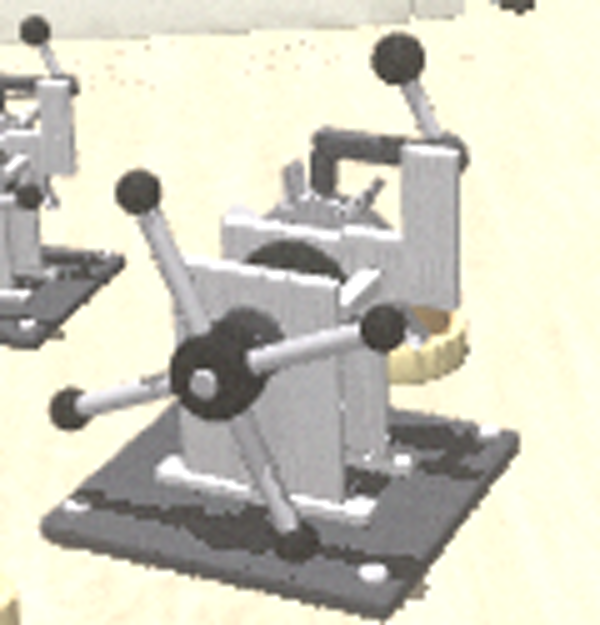

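```bash
python3 - <<'E'
from h import *
T=load("top0.npz");S=load("side0.npz")
o=np.array([250,165])-.4
A,D,C=[onplane(T,np.array(p)/5+o,.01)[0] for p in((234,40),(58,362),(362,530))]
print("corners",A,D,C,np.linalg.norm(A-D),np.linalg.norm(C-D))
print("yaw",np.degrees(np.arctan2(*(A-D)[1::-1])),np.degrees(np.arctan2(*(D-C)[1::-1]))-90,"centre",(A+C)/2)
so=np.array([215,175])-.4
out={}
for n,a,b in(("knob",(243,126),(398,58)),("spoke",(402,428),(138,191)),("spokeR",(521,185),(383,328)),("spokeL",(333,502),(69,409))):
    p,e=tri(T,np.array(a)/5+o,S,np.array(b)/5+so);print(n,p.round(4),e.round(4)); out[n]=p
ce=(A+C)/2
for yaw in(np.degrees(np.arctan2(*(A-D)[1::-1])),):
    a=np.radians(yaw);R=np.array([[np.cos(a),-np.sin(a)],[np.sin(a),np.cos(a)]])
    for n,p in out.items(): print(n,(R.T@(p[:2]-ce[:2])).round(4),p[2].round(4))
E
```

```text
corners [0.63077645 0.00594597 0.01      ] [0.49433492 0.08213329 0.01      ] [ 0.4221665  -0.04607529  0.01      ] 0.15627155696503991 0.14712484957086636
yaw -29.17846684850977 -29.375094679346503 centre [ 0.52647148 -0.02006466  0.01      ]
knob [0.5796 0.0027 0.187 ] 0.0011
spoke [ 0.4726 -0.0531  0.1562] 0.0001
spokeR [ 0.5621 -0.1022  0.115 ] 0.001
spokeL [ 0.4372 -0.0323  0.0523] 0.0009
knob [0.0353 0.0458] 0.187
spoke [-0.031  -0.0551] 0.1562
spokeR [ 0.0712 -0.0543] 0.115
spokeL [-0.072  -0.0542] 0.0523
```

```bash
cat > go.py <<'E'
import sys,numpy as np
from plant import bot
from scipy.spatial.transform import Rotation as Ro
o=bot.get_obs();a=np.radians(-29.2)
U=np.array([[np.cos(a),-np.sin(a),0],[np.sin(a),np.cos(a),0],[0,0,1]]);O=np.array([.5265,-.0201,0])
R=np.array(o["tool_rot"]);p=np.array(o["position"])
want=U@np.array([[0,1,0],[1,0,0],[0,0,-1.]])
print("t",o["time_s"],"unit pos mm",(1e3*U.T@(p-O)).round(1),"F",np.round(o["ft_force"],2),"w",o["width"])
print("rotvec deg",np.degrees(Ro.from_matrix(R.T@want).as_rotvec()).round(2))
for s in sys.argv[1:]:
    q=O+U@(np.array(eval(s))/1e3)
    print(s,"tool delta mm",(1e3*R.T@(q-p)).round(1))
E
python3 go.py "(-20,45,255)" "(-20,45,176)"
```

```text
t 0.1 unit pos mm [-535.7  306.4  207.6] F [ 0.3  -0.13  0.23] w 0.08528825039223242
rotvec deg [-0.01  0.07  6.92]
(-20,45,255) tool delta mm [-321.7  480.4  -47.1]
(-20,45,176) tool delta mm [-321.6  480.4   31.9]
```

Call:
play_rows:
  translation:
    - [0, 0, -47]
    - [-20, 30, -47]
    - [-41, 61, -47]
    - [-62, 92, -47]
    - [-83, 123, -47]
    - [-104, 155, -47]
    - [-125, 187, -47]
    - [-146, 218, -47]
  angular:
    - [0, 0, 3]
    - [0, 0, 6.9]
    - [0, 0, 6.9]
    - [0, 0, 6.9]
    - [0, 0, 6.9]
    - [0, 0, 6.9]
    - [0, 0, 6.9]
    - [0, 0, 6.9]
  gripper: [0, 0, 0, 0, 0, 0, 0, 0]

```text
time_s: 0.77
position: [0.3554, 0.2895, 0.255]
tool_rot: [[0.487, 0.873, -0.0], [0.873, -0.487, -0.0], [-0.0, -0.0, -1.0]]
ft_force: [1.2, 0.6, 0.4]
width: 0.0001
```

```bash
python3 go.py "(-20,45,255)" "(-20,45,176)"
```

```text
t 0.7667 unit pos mm [-300.4  186.8  255. ] F [1.18 0.63 0.38] w 7.607345943323693e-05
rotvec deg [-0.01  0.01  0.04]
(-20,45,255) tool delta mm [-142.   280.3    0. ]
(-20,45,176) tool delta mm [-142.   280.4   79. ]
```

Call:
play_rows:
  translation:
    - [-18, 35, 0]
    - [-36, 70, 0]
    - [-54, 105, 0]
    - [-72, 140, 0]
    - [-90, 175, 0]
    - [-108, 210, 0]
    - [-126, 245, 0]
    - [-142, 280, 0]
  angular:
    - [0, 0, 0]
    - [0, 0, 0]
    - [0, 0, 0]
    - [0, 0, 0]
    - [0, 0, 0]
    - [0, 0, 0]
    - [0, 0, 0]
    - [0, 0, 0]
  gripper: [0, 0, 0, 0, 0, 0, 0, 0]

```text
time_s: 1.43
position: [0.5306, 0.0286, 0.255]
tool_rot: [[0.488, 0.873, -0.0], [0.873, -0.488, 0.0], [-0.0, -0.0, -1.0]]
ft_force: [0.8, 0.6, 0.3]
width: -0.0001
```

```bash
python3 go.py "(-20,45,255)" "(-20,45,176)"; python3 - <<'E'
from h import *
from plant import bot
f=bot.grab_frame("side"); crop(f,200,100,360,220,5,"pics/s1.png")
E
python3 go.py "(-20,45,255)" "(-20,45,176)"
```

```text
t 1.4333 unit pos mm [-20.2  44.6 255. ] F [0.78 0.59 0.28] w -7.95655887561871e-05
rotvec deg [-0.02  0.01 -0.  ]
(-20,45,255) tool delta mm [0.4 0.2 0. ]
(-20,45,176) tool delta mm [ 0.4  0.2 79. ]
t 1.4833 unit pos mm [-14.7  42.4 253.8] F [ 0.13 -3.39 -1.99] w 3.234562488257778e-05
rotvec deg [ 0.06  0.11 -0.17]
(-20,45,255) tool delta mm [ 2.6 -5.3 -1.2]
(-20,45,176) tool delta mm [ 2.8 -5.4 77.8]
```

View pics/s1.png

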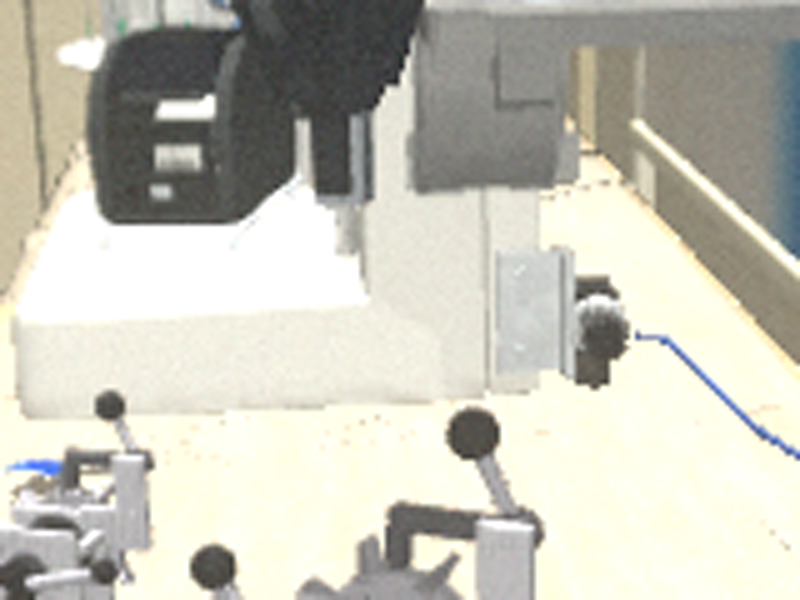

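Call:
play_rows:
  translation:
    - [0, 0, 0]
    - [0, 0, 0]
    - [0, 0, 0]
  angular:
    - [0, 0, 0]
    - [0, 0, 0]
    - [0, 0, 0]
  gripper: [0, 0, 0]

```text
time_s: 1.73
position: [0.5296, 0.0312, 0.255]
tool_rot: [[0.487, 0.873, -0.001], [0.873, -0.487, 0.0], [-0.0, -0.001, -1.0]]
ft_force: [0.6, 0.0, -0.6]
width: -0.0001
```

```bash
python3 go.py "(-15,45,176)"
```

```text
t 1.7333 unit pos mm [-22.4  46.3 255. ] F [ 0.63  0.01 -0.62] w -5.250492832409505e-05
rotvec deg [-0.05  0.01  0.04]
(-15,45,176) tool delta mm [-1.3  7.4 79. ]
```

Call:
play_rows:
  translation:
    - [-1, 5, 20]
    - [-1, 5, 45]
    - [-1, 5, 68]
    - [-1, 5, 79]
    - [-1, 5, 79]
    - [-1, 5, 79]
  angular:
    - [0, 0, 0]
    - [0, 0, 0]
    - [0, 0, 0]
    - [0, 0, 0]
    - [0, 0, 0]
    - [0, 0, 0]
  gripper: [0, 0, 0, 0, 0, 0]

```text
time_s: 2.23
position: [0.5334, 0.0285, 0.1766]
tool_rot: [[0.486, 0.874, -0.0], [0.874, -0.486, 0.0], [-0.0, -0.0, -1.0]]
ft_force: [-0.4, 0.7, 0.7]
width: -0.0002
```

```bash
python3 - <<'E'
from h import *
from plant import bot
f=bot.grab_frame("side"); crop(f,230,150,350,240,6,"pics/s2.png")
E
python3 go.py "(53,45,176)"
```

```text
t 2.2833 unit pos mm [-17.1  45.8 177.3] F [-0.54 -0.93 -0.39] w 0.00042257185961729716
rotvec deg [ 0.06 -0.03  0.1 ]
(53,45,176) tool delta mm [-1.  70.1  1.3]
```

View pics/s2.png

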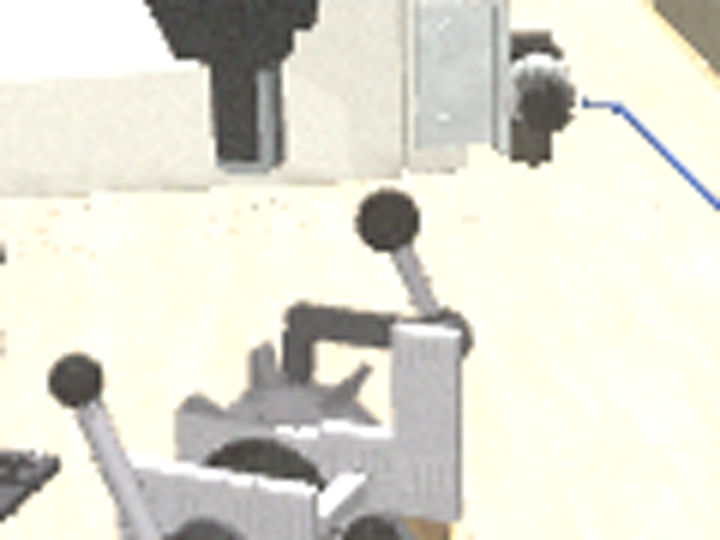

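```bash
python3 - <<'E'
from h import *
S=load("side0.npz");T=load("top0.npz")
print(proj(S,[[.5334,.0285,.1766],[.5334,.0285,.2166],[.5796,.0027,.187]]))
from plant import bot
print(bot.get_obs()["position"])
f=bot.grab_frame("side"); crop(f,230,150,350,240,6,"pics/s3.png")
print(f["xyz"],f["orientation"])
f=bot.grab_frame("top"); crop(f,240,150,360,240,6,"pics/t3.png")
print(proj(T,[[.5334,.0285,.1766]]), f["xyz"])
print(bot.get_obs()["position"])
E
```

```text
[[271.09717378 188.26655737]
 [270.38472111 170.01962393]
 [293.91671179 186.25003886]]
[0.53396744 0.02824903 0.17727005]
[ 0.50450624 -0.77712138  0.44002511] [[ 0.99654597  0.05239671 -0.06442598]
 [-0.07919037  0.36604958 -0.92721982]
 [-0.02500016  0.92911909  0.36893455]]
[[283.79950937 216.44717813]] [0.51381597 0.00401069 0.96359059]
[0.53445348 0.02788166 0.1775599 ]
```

View pics/s3.png

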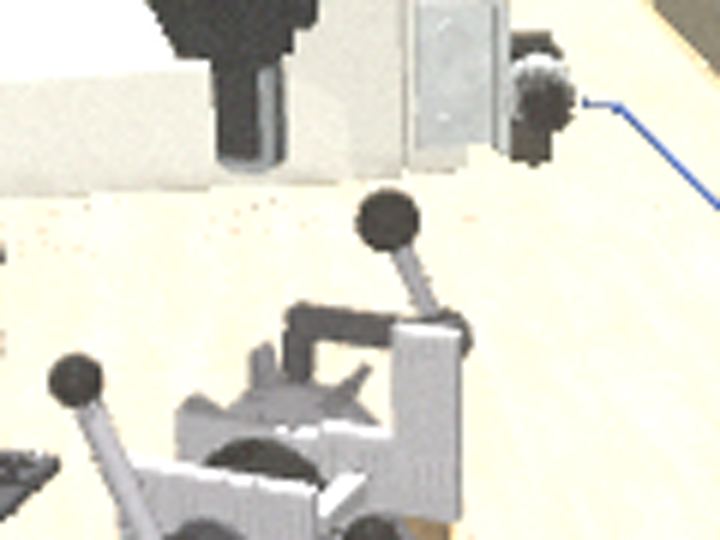

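View pics/t3.png

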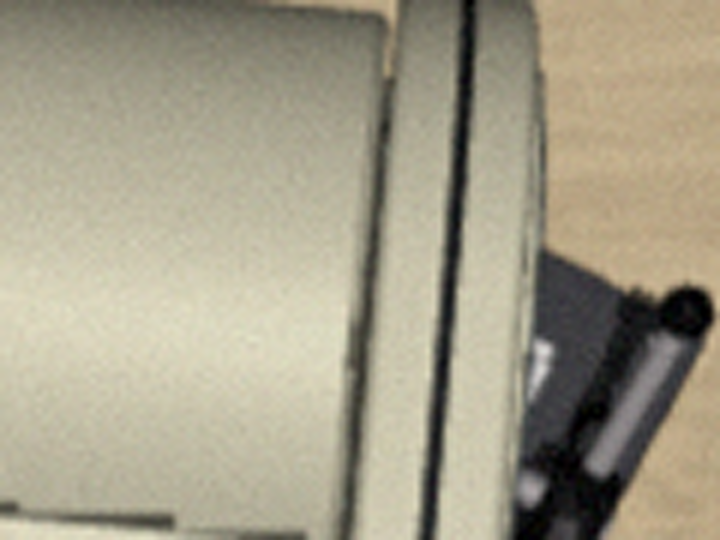

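```bash
python3 - <<'E'
from h import *
from plant import bot
f=bot.grab_frame("side");np.savez("s4.npz",**f)
i=cv2.cvtColor(f["img"],cv2.COLOR_RGB2BGR)[155:205,245:315]
i=cv2.createCLAHE(3,(2,2)).apply(i[:,:,1])
cv2.imwrite("pics/s4.png",cv2.resize(i,None,fx=10,fy=10,interpolation=cv2.INTER_CUBIC))
print(f["z_map"][160:200:2,262:282:2].round(2))
E
```

```text
[[1.46 1.47 0.81 0.81 0.8  0.81 0.81 0.82 1.47 1.48]
 [1.47 1.48 0.81 0.81 0.81 0.81 0.81 0.82 1.48 1.48]
 [1.48 1.48 0.82 0.81 0.82 0.81 0.82 0.82 1.48 1.48]
 [1.47 1.48 0.82 0.81 0.81 0.81 0.82 0.82 1.48 1.48]
 [1.47 1.48 0.82 0.82 0.82 0.81 0.82 0.82 1.48 1.48]
 [1.48 1.48 0.82 0.82 0.82 0.82 0.82 0.82 1.49 1.49]
 [1.48 1.49 0.82 0.82 0.82 0.82 0.82 0.83 1.49 1.49]
 [1.49 1.49 0.82 0.82 0.82 0.82 0.82 0.83 1.49 1.49]
 [1.49 1.49 0.83 0.83 0.83 0.82 0.83 0.83 1.49 1.49]
 [1.49 1.49 1.49 1.49 0.83 0.83 0.83 1.49 1.5  1.5 ]
 [1.5  1.49 1.49 1.5  1.5  1.5  1.49 1.5  1.49 1.5 ]
 [1.48 1.49 1.48 1.49 1.48 1.48 1.48 1.48 1.48 1.48]
 [1.47 1.46 1.46 1.46 1.46 1.46 1.45 1.45 1.45 1.44]
 [1.44 1.44 1.44 1.43 1.44 1.43 1.43 1.43 1.43 1.43]
 [1.42 1.42 1.42 1.41 1.42 1.41 1.41 1.41 1.4  1.41]
 [1.39 1.4  1.39 1.39 1.39 1.39 1.4  1.39 1.39 1.39]
 [1.37 1.37 1.38 1.38 1.37 1.37 1.38 1.37 1.37 1.37]
 [1.36 1.36 1.36 1.36 1.35 1.35 1.35 1.36 1.35 1.35]
 [1.34 1.34 1.33 1.34 1.33 1.34 1.33 1.33 1.33 1.33]
 [1.32 1.32 1.32 1.32 1.32 1.32 1.32 1.31 1.31 1.31]]
```

View pics/s4.png

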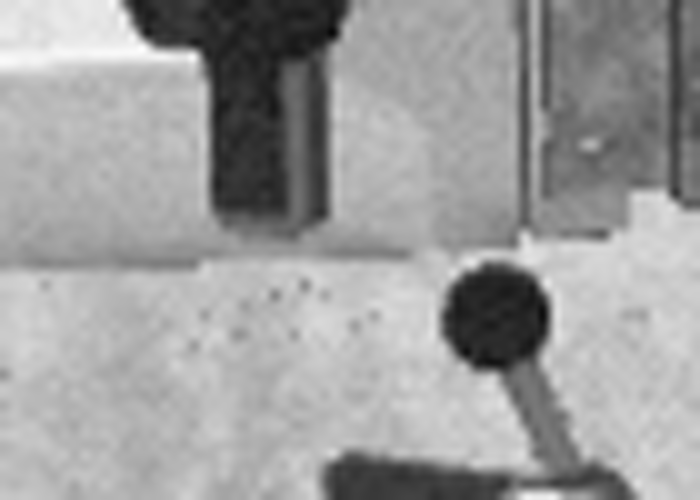

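```bash
python3 - <<'E'
from h import *
f=load("s4.npz"); z=f["z_map"]
for u,v in((271,177),(271,165),(294,187),(298,195)):
    d=np.median(z[v-1:v+2,u-1:u+2]); print((u,v),d,(f["xyz"]+ray(f,(u,v))[0]*d).round(4))
c=(np.array([.5334,.0285,.1766])-f["xyz"])@f["orientation"];print(c)
E
python3 go.py
```

```text
(271, 177) 0.82979125 [0.5339 0.0216 0.2035]
(271, 165) 0.81233776 [0.5345 0.0138 0.2312]
(294, 187) 0.80750614 [ 0.5784 -0.0109  0.1898]
(298, 195) 0.8179096 [ 0.5867 -0.0077  0.1711]
[-0.02841782  0.051658   -0.84603624]
t 2.4333 unit pos mm [-16.4  45.6 177.4] F [-0.52 -0.26  0.2 ] w 7.764459131664204e-05
rotvec deg [ 0.11 -0.05  0.06]
```

Call:
play_rows:
  translation:
    - [-1, 5, -6]
    - [-1, 15, -6]
    - [-1, 25, -6]
    - [-1, 32, -6]
    - [-1, 38, -6]
    - [-1, 42, -6]
    - [-1, 42, -6]
    - [-1, 42, -6]
  angular:
    - [0, 0, 0]
    - [0, 0, 0]
    - [0, 0, 0]
    - [0, 0, 0]
    - [0, 0, 0]
    - [0, 0, 0]
    - [0, 0, 0]
    - [0, 0, 0]
  gripper: [0, 0, 0, 0, 0, 0, 0, 0]

```text
time_s: 3.1
position: [0.5702, 0.0059, 0.1818]
tool_rot: [[0.488, 0.873, -0.001], [0.873, -0.488, 0.0], [-0.0, -0.001, -1.0]]
ft_force: [-0.1, 0.3, -0.3]
width: 0.0001
```

```bash
python3 go.py "(50,45,182)"; python3 - <<'E'
from h import *
from plant import bot
f=bot.grab_frame("side"); crop(f,240,150,340,225,7,"pics/s5.png")
E
python3 go.py "(50,45,182)"
```

```text
t 3.1 unit pos mm [ 25.4  44.  181.8] F [-0.1   0.28 -0.26] w 0.00012502854516549023
rotvec deg [-0.05  0.02  0.  ]
(50,45,182) tool delta mm [ 1.  24.6 -0.2]
t 3.15 unit pos mm [ 25.2  44.1 182. ] F [-0.08 -0.56  0.41] w 4.61286601176636e-05
rotvec deg [-0.03  0.01  0.02]
(50,45,182) tool delta mm [ 0.9 24.8 -0. ]
```

View pics/s5.png

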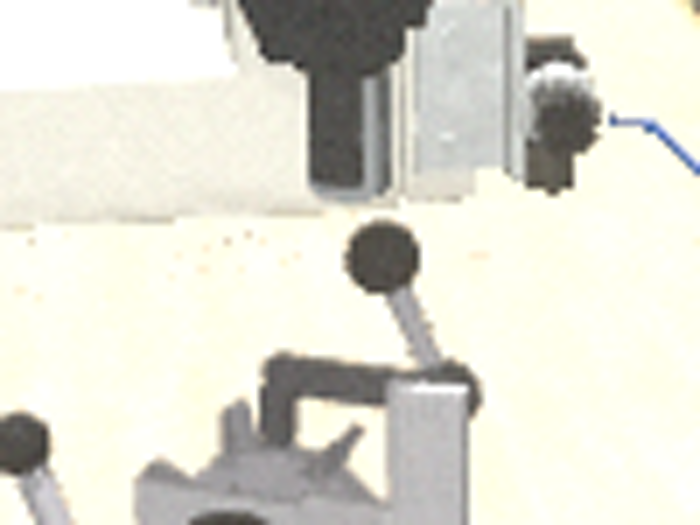

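Call:
play_rows:
  translation:
    - [1, -20, 0]
    - [1, -40, 0]
    - [1, -40, 8]
    - [1, -40, 18]
    - [1, -40, 24]
    - [1, -40, 24]
    - [1, -40, 24]
  angular:
    - [0, 0, 0]
    - [0, 0, 0]
    - [0, 0, 0]
    - [0, 0, 0]
    - [0, 0, 0]
    - [0, 0, 0]
    - [0, 0, 0]
  gripper: [0, 0, 0, 0, 0, 0, 0]

```text
time_s: 3.73
position: [0.5359, 0.0262, 0.1575]
tool_rot: [[0.488, 0.873, -0.001], [0.873, -0.488, 0.0], [-0.001, -0.001, -1.0]]
ft_force: [0.6, -0.3, -0.3]
width: 0.0001
```

```bash
python3 go.py "(54,45,158)"; python3 - <<'E'
from h import *
from plant import bot
f=bot.grab_frame("side"); crop(f,240,150,340,225,7,"pics/s6.png")
z=f["z_map"];print([(u,v,(f["xyz"]+ray(f,(u,v))[0]*z[v,u]).round(3)) for u in(270,272) for v in (180,183,185,186,187,188)])
E
python3 go.py "(54,45,158)"
```

```text
t 3.7333 unit pos mm [-14.4  45.  157.5] F [ 0.57 -0.31 -0.32] w 0.00014284668425850573
rotvec deg [-0.06  0.03  0.01]
(54,45,158) tool delta mm [ 0.  68.4 -0.6]
[(270, 180, array([0.531, 0.012, 0.2  ])), (270, 183, array([0.531, 0.014, 0.193])), (270, 185, array([0.531, 0.016, 0.188])), (270, 186, array([0.531, 0.021, 0.184])), (270, 187, array([0.531, 0.023, 0.181])), (270, 188, array([0.549, 0.567, 0.002])), (272, 180, array([0.535, 0.007, 0.201])), (272, 183, array([0.535, 0.012, 0.193])), (272, 185, array([0.535, 0.01 , 0.19 ])), (272, 186, array([0.535, 0.021, 0.184])), (272, 187, array([0.535, 0.014, 0.184])), (272, 188, array([ 0.556,  0.574, -0.001]))]
t 3.7833 unit pos mm [-14.2  45.1 157.9] F [ 0.04 -0.36 -0.23] w 4.7680351046407815e-05
rotvec deg [-0.03  0.01  0.  ]
(54,45,158) tool delta mm [-0.1 68.2 -0.1]
```

View pics/s6.png

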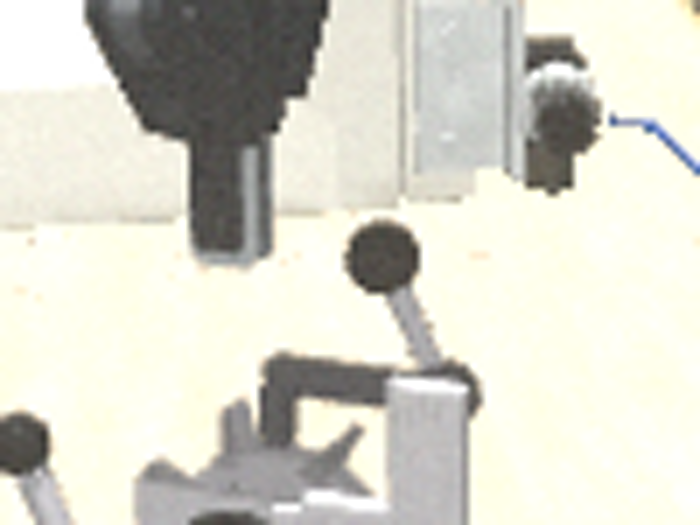

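Call:
play_rows:
  translation:
    - [0, 16, 0]
    - [0, 26, 0]
    - [0, 34, 0]
    - [0, 42, 0]
    - [0, 50, 0]
    - [0, 56, 0]
    - [0, 61, 0]
    - [0, 65, 0]
  angular:
    - [0, 0, 0]
    - [0, 0, 0]
    - [0, 0, 0]
    - [0, 0, 0]
    - [0, 0, 0]
    - [0, 0, 0]
    - [0, 0, 0]
    - [0, 0, 0]
  gripper: [0, 0, 0, 0, 0, 0, 0, 0]

```text
time_s: 4.45
position: [0.593, -0.0056, 0.1581]
tool_rot: [[0.488, 0.873, -0.0], [0.873, -0.488, 0.0], [-0.0, -0.0, -1.0]]
ft_force: [0.2, 0.1, 0.1]
width: 0.0
```

```bash
python3 go.py "(54,45,158)"; python3 - <<'E'
from h import *
from plant import bot
f=bot.grab_frame("side"); crop(f,240,150,340,225,7,"pics/s7.png")
E
python3 go.py "(54,45,158)"
```

```text
t 4.45 unit pos mm [ 50.9  45.1 158.1] F [0.19 0.12 0.12] w 1.0253502267472281e-05
rotvec deg [-0.01  0.    0.01]
(54,45,158) tool delta mm [-0.1  3.1  0.1]
t 4.5 unit pos mm [ 51.4  45.1 158. ] F [ 0.12 -0.35  0.39] w 4.251695694722553e-05
rotvec deg [0.01 0.   0.01]
(54,45,158) tool delta mm [-0.1  2.6  0. ]
```

View pics/s7.png

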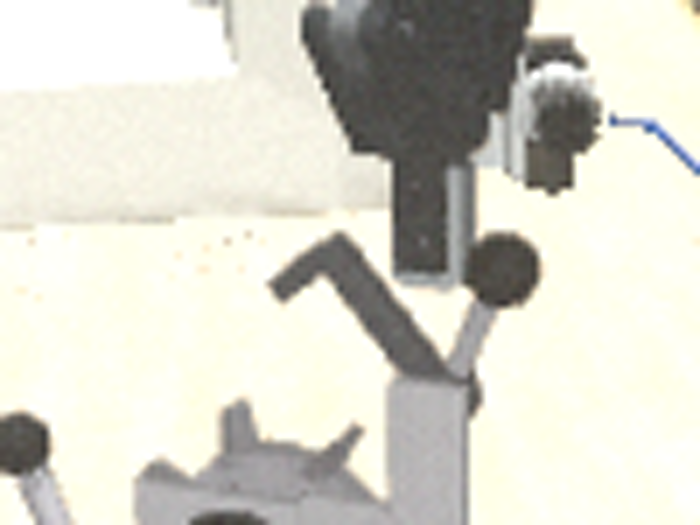

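Call:
play_rows:
  translation:
    - [0, 0, -15]
    - [0, 0, -40]
    - [0, 0, -75]
    - [0, 0, -85]
    - [0, -30, -85]
    - [-20, -60, -85]
    - [-45, -85, -85]
    - [-70, -110, -85]
  angular:
    - [0, 0, 0]
    - [0, 0, 0]
    - [0, 0, 0]
    - [0, 0, 0]
    - [0, 0, 0]
    - [0, 0, 0]
    - [0, 0, 0]
    - [0, 0, 0]
  gripper: [0, 0, 0, 0, 0, 0, 0, 0]

```text
time_s: 5.17
position: [0.4607, -0.0123, 0.2429]
tool_rot: [[0.486, 0.874, -0.0], [0.874, -0.486, -0.0], [-0.0, 0.0, -1.0]]
ft_force: [1.0, -1.3, 0.8]
width: 0.0001
```

Call:
play_rows:
  translation:
    - [-15, -14, 0]
    - [-30, -16, 0]
    - [-30, -16, 0]
    - [-30, -16, 0]
  angular:
    - [0, 0, 0]
    - [0, 0, 0]
    - [0, 0, 0]
    - [0, 0, 0]
  gripper: [0, 0, 0, 0]

```text
time_s: 5.5
position: [0.4337, -0.0313, 0.2437]
tool_rot: [[0.489, 0.872, 0.001], [0.872, -0.489, -0.0], [0.001, 0.001, -1.0]]
ft_force: [0.5, 0.2, 0.1]
width: 0.0
```

```bash
python3 - <<'E'
from h import *
from plant import bot
f=bot.grab_frame("side"); crop(f,200,150,340,255,5,"pics/s8.png")
E
python3 go.py "(-72,-55,126)"
```

```text
t 5.55 unit pos mm [-75.3 -54.7 243.4] F [-0.51  0.44 -0.54] w -8.142907601609668e-05
rotvec deg [ 0.05 -0.03 -0.02]
(-72,-55,126) tool delta mm [ -0.4   3.2 117.4]
```

View pics/s8.png

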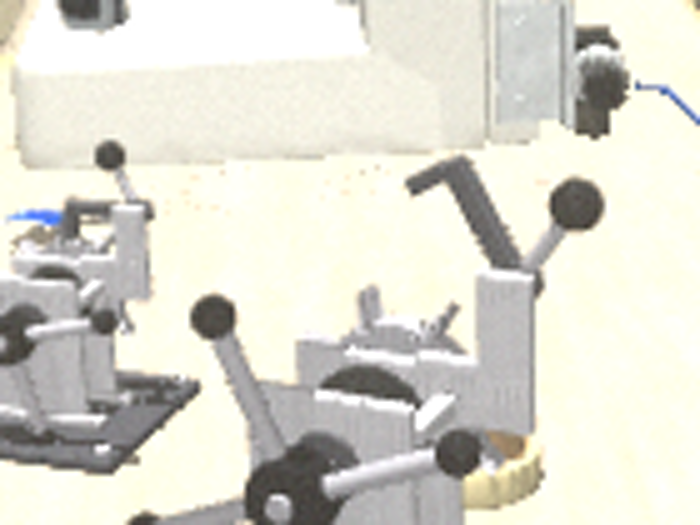

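Call:
play_rows:
  translation:
    - [0, 3, 35]
    - [0, 3, 70]
    - [0, 3, 100]
    - [0, 3, 115]
    - [0, 3, 115]
    - [0, 3, 115]
  angular:
    - [0, 0, 0]
    - [0, 0, 0]
    - [0, 0, 0]
    - [0, 0, 0]
    - [0, 0, 0]
    - [0, 0, 0]
  gripper: [0, 0, 0, 0, 0, 0]

```text
time_s: 6.05
position: [0.4366, -0.0321, 0.1278]
tool_rot: [[0.487, 0.873, -0.002], [0.873, -0.487, 0.001], [-0.0, -0.002, -1.0]]
ft_force: [-1.0, -0.2, 0.3]
width: 0.0003
```

```bash
python3 - <<'E'
from h import *
from plant import bot
f=bot.grab_frame("side"); crop(f,200,150,340,255,5,"pics/s9.png")
E
python3 go.py "(4.5,-55,128)"
```

```text
t 6.1 unit pos mm [-71.9 -54.3 128.8] F [ 0.58 -0.18  0.68] w -0.0005515084568219116
rotvec deg [ 0.01 -0.01  0.06]
(4.5,-55,128) tool delta mm [-0.8 76.4  0.8]
```

View pics/s9.png

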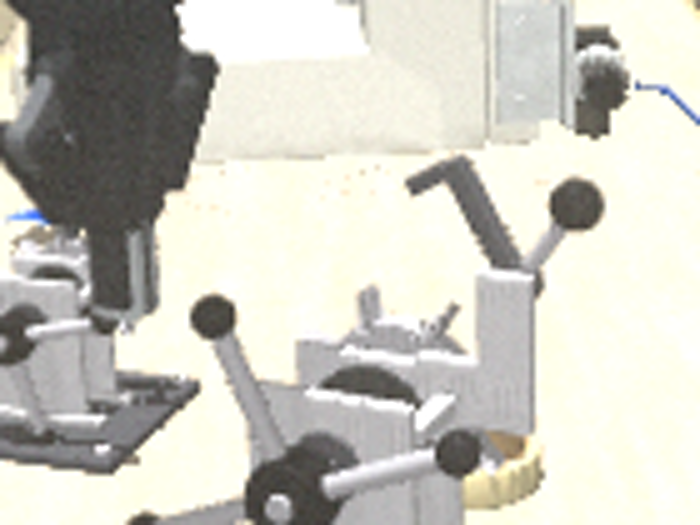

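Call:
play_rows:
  translation:
    - [-1, 12, 4]
    - [-1, 22, 4]
    - [-1, 31, 4]
    - [-1, 40, 4]
    - [-1, 49, 4]
    - [-1, 58, 4]
    - [-1, 66, 4]
    - [-1, 73, 4]
  angular:
    - [0, 0, 0]
    - [0, 0, 0]
    - [0, 0, 0]
    - [0, 0, 0]
    - [0, 0, 0]
    - [0, 0, 0]
    - [0, 0, 0]
    - [0, 0, 0]
  gripper: [0, 0, 0, 0, 0, 0, 0, 0]

```text
time_s: 6.77
position: [0.5004, -0.0696, 0.124]
tool_rot: [[0.488, 0.873, -0.0], [0.873, -0.488, 0.0], [-0.0, -0.0, -1.0]]
ft_force: [-0.9, 0.6, -0.7]
width: 0.0002
```

```bash
python3 - <<'E'
from h import *
from plant import bot
f=bot.grab_frame("side"); crop(f,200,150,340,255,5,"pics/s10.png")
E
python3 go.py "(4.5,-55,128)"
```

```text
t 6.8167 unit pos mm [  2.4 -55.9 124. ] F [ 0.66 -0.68 -0.82] w 0.00016279512461324144
rotvec deg [ 0.03 -0.   -0.  ]
(4.5,-55,128) tool delta mm [ 0.9  2.1 -4. ]
```

View pics/s10.png

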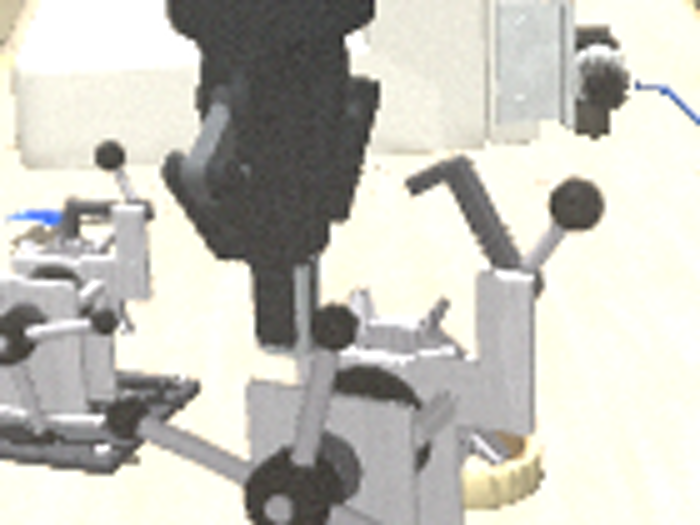

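```bash
cat > ang.py <<'E'
import sys
from h import *
f=load("side0.npz")
a=np.radians(-29.2);U=np.array([[np.cos(a),-np.sin(a),0],[np.sin(a),np.cos(a),0],[0,0,1]]);O=np.array([.5265,-.0201,0])
def wheel(uv):
    r=U.T@ray(f,uv)[0];c=U.T@(f["xyz"]-O);t=(-.055-c[1])/r[1];p=c+r*t;d=p-[0,-.055,.085]
    return p*1e3,np.hypot(d[0],d[2])*1e3,np.arctan2(d[0],d[2])+.25
for s in sys.argv[1:]: print(s,wheel(eval(s)))
E
python3 ang.py "(242.2,212.8)" "(266.6,214.8)"
```

```text
(242.2,212.8) (array([-31.0931752 , -55.        , 156.13881781]), np.float64(77.63708484872588), np.float64(-0.1620557465663927))
(266.6,214.8) (array([ 22.27806998, -55.        , 159.72423192]), np.float64(77.9745037700722), np.float64(0.5397468881700047))
```

Call:
play_rows:
  translation:
    - [0, -12, 0]
    - [0, -30, 0]
    - [0, -32, -30]
    - [0, -32, -70]
    - [0, -32, -110]
    - [0, -32, -122]
    - [0, -32, -122]
  angular:
    - [0, 0, 0]
    - [0, 0, 0]
    - [0, 0, 0]
    - [0, 0, 0]
    - [0, 0, 0]
    - [0, 0, 0]
    - [0, 0, 0]
  gripper: [0, 0, 0, 0, 0, 0, 0]

```text
time_s: 7.4
position: [0.4723, -0.0534, 0.2499]
tool_rot: [[0.487, 0.873, 0.006], [0.873, -0.487, -0.002], [0.001, 0.006, -1.0]]
ft_force: [-0.6, 0.3, -0.2]
width: 0.0001
```

```bash
python3 - <<'E'
from h import *
from plant import bot
f=bot.grab_frame("side"); crop(f,200,150,340,255,5,"pics/s11.png")
E
python3 go.py "(128,45,246)"
```

```text
t 7.45 unit pos mm [-31.7 -55.7 247.6] F [-0.3  -0.68 -0.46] w 2.8108443572670506e-05
rotvec deg [ 0.18 -0.04  0.04]
(128,45,246) tool delta mm [100.6 159.8   2.2]
```

View pics/s11.png

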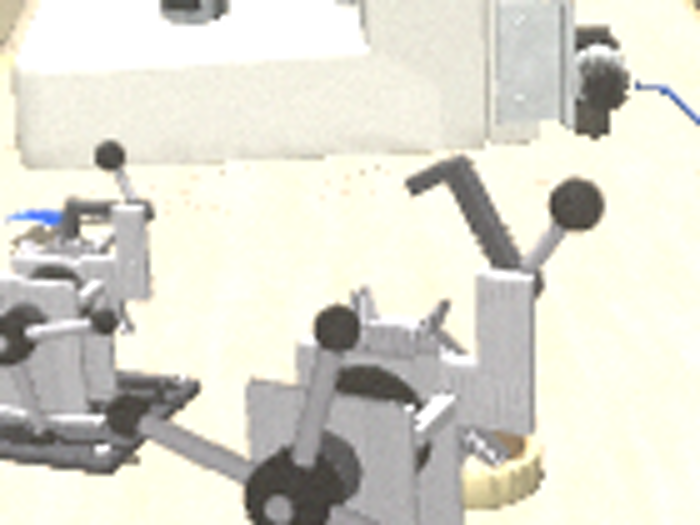

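Call:
play_rows:
  translation:
    - [18, 30, 0]
    - [37, 60, 0]
    - [56, 90, 0]
    - [75, 120, 0]
    - [90, 145, 0]
    - [100, 160, 0]
    - [100, 160, 0]
    - [100, 160, 0]
  angular:
    - [0, 0, 0]
    - [0, 0, 0]
    - [0, 0, 0]
    - [0, 0, 0]
    - [0, 0, 0]
    - [0, 0, 0]
    - [0, 0, 0]
    - [0, 0, 0]
  gripper: [0, 0, 0, 0, 0, 0, 0, 0]

```text
time_s: 8.12
position: [0.6599, -0.0438, 0.2434]
tool_rot: [[0.487, 0.873, -0.004], [0.873, -0.487, 0.001], [-0.001, -0.004, -1.0]]
ft_force: [0.2, -0.2, 0.2]
width: 0.0001
```

```bash
python3 go.py "(128,45,152)"
```

```text
t 8.1167 unit pos mm [128.   44.4 243.4] F [ 0.2  -0.22  0.21] w 7.005743351754486e-05
rotvec deg [-0.23  0.08  0.05]
(128,45,152) tool delta mm [ 0.7  0.4 91.4]
```

Call:
play_rows:
  translation:
    - [1, 0, 25]
    - [1, 0, 55]
    - [1, 0, 80]
    - [1, 0, 92]
    - [1, 0, 92]
    - [1, 0, 92]
    - [1, 0, 92]
  angular:
    - [0, 0, 0]
    - [0, 0, 0]
    - [0, 0, 0]
    - [0, 0, 0]
    - [0, 0, 0]
    - [0, 0, 0]
    - [0, 0, 0]
  gripper: [0, 0, 0, 0, 0, 0, 0]

```text
time_s: 8.7
position: [0.6604, -0.0434, 0.1556]
tool_rot: [[0.488, 0.873, 0.001], [0.873, -0.488, -0.0], [0.0, 0.001, -1.0]]
ft_force: [-0.3, 0.6, 0.5]
width: 0.0001
```

```bash
python3 - <<'E'
from h import *
from plant import bot
f=bot.grab_frame("side"); crop(f,240,130,380,235,5,"pics/s12.png")
E
python3 go.py "(62,45,152)"
```

```text
t 8.75 unit pos mm [128.6  45.2 155.9] F [ 0.4   0.43 -0.45] w 0.0002094296514645797
rotvec deg [ 0.12 -0.04  0.02]
(62,45,152) tool delta mm [ -0.1 -66.6   3.7]
```

View pics/s12.png

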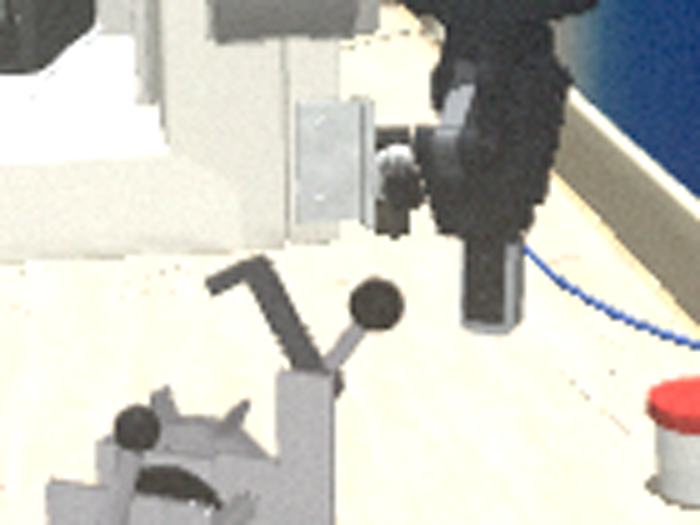

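Call:
play_rows:
  translation:
    - [0, -14, 3]
    - [0, -24, 3]
    - [0, -31, 3]
    - [0, -38, 3]
    - [0, -45, 3]
    - [0, -52, 3]
    - [0, -58, 3]
    - [0, -63, 3]
  angular:
    - [0, 0, 0]
    - [0, 0, 0]
    - [0, 0, 0]
    - [0, 0, 0]
    - [0, 0, 0]
    - [0, 0, 0]
    - [0, 0, 0]
    - [0, 0, 0]
  gripper: [0, 0, 0, 0, 0, 0, 0, 0]

```text
time_s: 9.42
position: [0.605, -0.0122, 0.1513]
tool_rot: [[0.487, 0.873, -0.0], [0.873, -0.487, 0.0], [0.0, -0.0, -1.0]]
ft_force: [0.1, 0.0, -0.3]
width: 0.0003
```

```bash
python3 - <<'E'
from h import *
from plant import bot
f=bot.grab_frame("side"); crop(f,240,150,340,225,7,"pics/s13.png")
E
python3 go.py
```

```text
t 9.4667 unit pos mm [ 64.   45.2 151.3] F [-0.39  0.17 -0.1 ] w -4.8941151075123065e-05
rotvec deg [-0.03  0.    0.04]
```

View pics/s13.png

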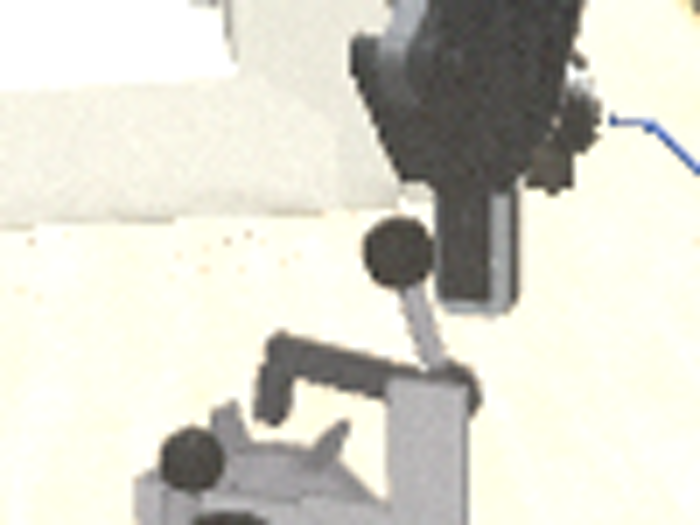

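Almost down; it is past the tipping point and still falling (or resting). Back the finger off, then look.

Call:
play_rows:
  translation:
    - [0, 15, 0]
    - [0, 40, 0]
    - [0, 50, -20]
    - [0, 50, -60]
    - [0, 50, -95]
    - [0, 50, -95]
  angular:
    - [0, 0, 0]
    - [0, 0, 0]
    - [0, 0, 0]
    - [0, 0, 0]
    - [0, 0, 0]
    - [0, 0, 0]
  gripper: [0, 0, 0, 0, 0, 0]

```text
time_s: 9.97
position: [0.6512, -0.0375, 0.2532]
tool_rot: [[0.488, 0.873, 0.009], [0.873, -0.488, -0.002], [0.003, 0.009, -1.0]]
ft_force: [1.4, -0.7, 1.3]
width: -0.0001
```

```bash
python3 - <<'E'
from h import *
from plant import bot
f=bot.grab_frame("side"); np.savez("s14.npz",**f);crop(f,230,160,330,235,7,"pics/s14.png")
E
python3 go.py
```

```text
t 10.0167 unit pos mm [116.9  45.6 250. ] F [-0.23  0.23 -0.18] w -9.48528941476682e-06
rotvec deg [ 0.36 -0.12  0.01]
```

View pics/s14.png

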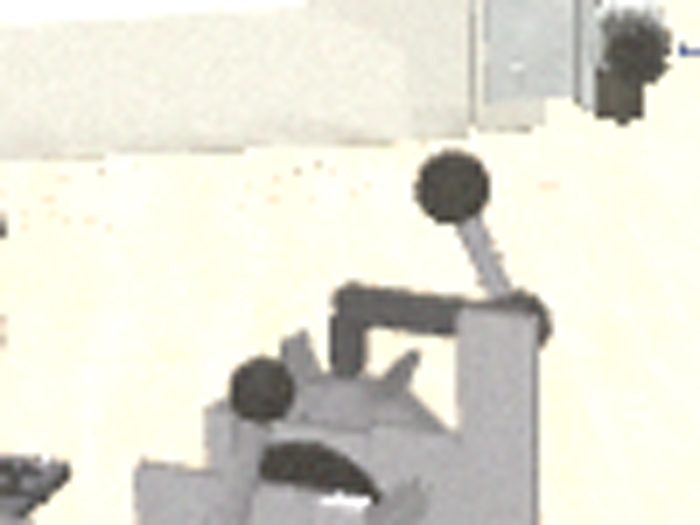

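Call:
play_rows:
  translation:
    - [0, 0, -10]
    - [0, 0, -20]
    - [0, 0, -20]
    - [0, 0, -20]
    - [0, 0, -20]
    - [0, 0, -20]
  angular:
    - [0, 0, 0]
    - [0, 0, 0]
    - [0, 0, 0]
    - [0, 0, 0]
    - [0, 0, 0]
    - [0, 0, 0]
  gripper: [0, 0, 0, 0, 0, 0]

```text
time_s: 10.52
position: [0.649, -0.0369, 0.2651]
tool_rot: [[0.487, 0.873, -0.001], [0.873, -0.487, 0.0], [-0.0, -0.001, -1.0]]
ft_force: [0.3, -0.2, -0.5]
width: -0.0002
```

```bash
python3 - <<'E'
from h import *
from plant import bot
f=bot.grab_frame("side"); g=load("side0.npz")
def blob(f,x0,y0,x1,y1):
    m=(f["img"].max(2)[y0:y1,x0:x1]<50).astype(np.uint8)
    n,_,s,c=cv2.connectedComponentsWithStats(m); k=1+s[1:,4].argmax(); return c[k]+[x0,y0],s[k,4]
print("knob before/after",blob(g,284,177,304,196),blob(f,284,177,304,196))
b=blob(f,259,208,275,222);print("spoke",b)
import subprocess;print(subprocess.run(["python3","ang.py",str(tuple(b[0]))],capture_output=True,text=True).stdout)
d=np.abs(f["img"].astype(int)-g["img"]).max(2)>50
v,u=np.nonzero(d[225:,]);print("changed px below row 225:",len(v),u.min() if len(u) else 0,u.max() if len(u) else 0)
crop(f,190,150,350,320,4,"pics/end.png")
E
python3 go.py
```

```text
knob before/after (array([294.28571429, 188.85714286]), np.int32(7)) (array([292.5, 188.5]), np.int32(2))
spoke (array([269.        , 217.33333333]), np.int32(6))
(np.float64(269.0), np.float64(217.33333333333334)) (array([ 27.14723202, -55.        , 155.28585441]), np.float64(75.3463571540193), np.float64(0.6185886129825289))

changed px below row 225: 6819 0 372
t 10.5667 unit pos mm [115.1  45.1 265.3] F [-0.69 -0.14  0.61] w -0.0002722584317892449
rotvec deg [-0.07  0.03  0.02]
```

View pics/end.png

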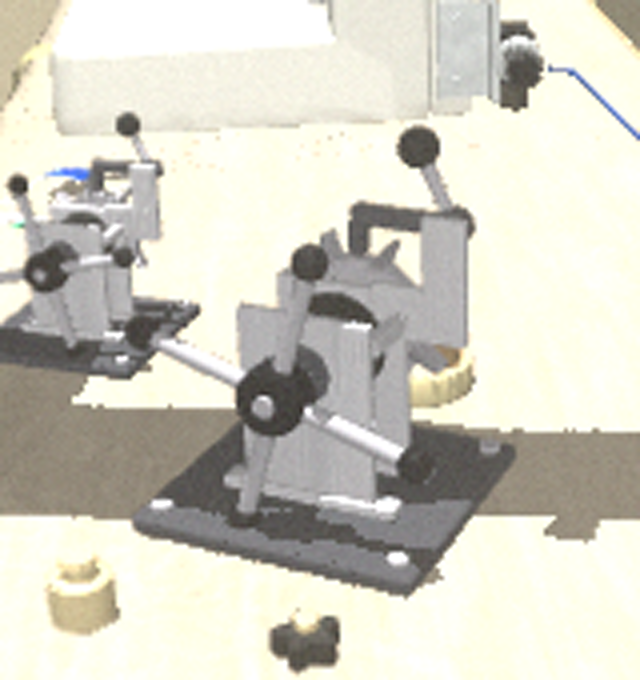

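```bash
python3 - <<'E'
from h import *
from plant import bot
f=bot.grab_frame("side"); g=load("side0.npz")
def blob(f,x0,y0,x1,y1):
    m=(f["img"].max(2)[y0:y1,x0:x1]<85).astype(np.uint8)
    n,_,s,c=cv2.connectedComponentsWithStats(m); k=1+s[1:,4].argmax(); return c[k]+[x0,y0],s[k,4]
print("knob",blob(g,284,177,304,194),blob(f,284,177,304,194))
b=blob(f,259,208,275,222);print("spoke",b)
import subprocess;print(subprocess.run(["python3","ang.py",str(tuple(map(float,b[0])))],capture_output=True,text=True).stdout)
bot.close_job()
E
```

```text
knob (array([294.27058824, 186.49411765]), np.int32(85)) (array([294.33333333, 186.5       ]), np.int32(84))
spoke (array([267.05479452, 215.53424658]), np.int32(73))
(267.05479452054794, 215.53424657534248) (array([ 23.17705007, -55.        , 158.3623403 ]), np.float64(76.936393366427), np.float64(0.5560027567283874))

the job is handed in; nothing more can be done
```

The wheel on the larger feed unit is backed off by one notch and the pawl is fully down in the next gap. I handed the job in at about 10.6 s. I pushed the ball knob over until the pawl stayed up on its stop, pushed the upper spoke backward, then pushed the knob back.

- **Pawl:** in the last side picture the knob is at pixel (294.3, 186.5), the same as before the job to within 0.1 px, so the pawl is down.
- **Wheel:** `feed_wheel` went from about -0.16 to about 0.56 rad. The window is 0.40 to 0.73, best near 0.57.
- **Arm and bystanders:** the gripper was about 45 mm or more clear of the unit, and the force read zero within noise. The weight, star knob and tape look unmoved in the last picture, but I did not measure them.

Checks that failed or disagreed:
- **Fingertip position:** the cameras showed the shut fingertips about 24 mm behind the reported TCP. A trial pass at 182 mm TCP height went over the knob without touching it, so I used the camera offset for the pushes.
- **First final check:** the ball-finding threshold was too low and gave a poor wheel reading of 0.62 rad. The values above come from repeating it with a higher threshold.
- **Scene comparison:** an overall before/after image comparison was no use, as about 6,800 pixels differed, probably because of the arm's shadow.

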